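# Bed the viewing tile, then hold the tall sample tube slanted over it

## Robot

A 6-joint arm with a two-finger parallel gripper is mounted at the origin on a cart in front of the work surface, level with it; the furniture and walls round the work are solid. World frame = base frame: x ahead of the robot, y to its left, z up, the work surface at z = 0. Lengths are in mm, angles in rad, forces in N, time in s.
With the tool pointing down it reaches from about 275 to 750 mm from the base axis. Payload 10.2 kg.
Tool frame: the origin (TCP) lies at the very end of the fingers, on their centre line; the grasp point (between the pads) lies 19 mm behind it; z points along the fingers, y is the line along which they close (so a half turn about z gives the same grasp; the last joint's range is limited). The gripper opens to 85 mm and grips with 20 to 120 N. Pads are 22 mm wide; open, the fingers measure 114 mm over their backs; the gripper's body (76 mm by 85 mm) begins 54 mm behind the grasp point. The pads swing forward as they close: fully open they stand 13 mm farther back than shut.
Start: joints at [-1.358, 0.313, 1.498, -0, 1.331, -0.223], TCP at [221.61, -475.941, 231.294] pointing down, gripper open.
Joint ranges: [-2.94, 2.94], [-0.97, 2.17], [0.19, 2.56], [-1.23, 4.37], [0.02, 3.11], [-2.88, 2.88]. Speed limits (rad/s): [2.39, 2.39, 3.01, 3.14, 3.14, 3.14].

## Interface

Orientations are given as a unit quaternion [w, x, y, z].
In Python, from rig import * gives the robot as it stands. The module is installed in compiled form; this text tells all that it offers.
- The arm moves only by the shell command python3 -m crank 'ROWS' [FORCE]. ROWS is JSON, a list that holds one entry, the list of rows, each a list of 7 numbers: the shift along the tool's x, y, z in units of 25 mm (1.0 is 25 mm), then the turn, a rotation vector about the tool's x, y, z in units of 8 degrees (1.0 is 8 degrees), then the finger opening in mm, from 0 to 85.4. A call has exactly 8 rows; each row shifts and turns the commanded pose from where the row before left it, along the tool's axes as they then stand; what a row does not reach is not made up. A row lasts 1/10 s, in which the tool goes at most 50 mm and 8.59 degrees, less where a joint would pass 70% of its speed; a pose out of reach is approached as far as the arm can. A call is refused whole if a number of a shift passes 1 or a number of a turn 1, either way. A call with a gripper value outside its range is refused whole. The fingers move at their own pace and stop on an object; FORCE is the grip in N (left out, the last holds). Time passes only in rows, so rows that do not move let the fingers close, or fill a call up. It gives the time, the measured TCP pose, the force, the opening and the grip force at its end, in the units of the state.
- sense(): the state, without advancing time (a new reading comes with each control period).
- capture(name): name is "scene" or "top" or "wrist"; returns the picture (384x512x3 uint8, blue, green, red); there is no depth.
- camera_model(name): a dict with "fx", "fy", "cx", "cy" (pixels), "world_from_camera" (4x4, takes a point from camera to world coordinates); the wrist camera has in their place "T_tool_cam" (4x4, takes a point from camera to tool coordinates, whose origin is the TCP and whose axes are the flange's). Camera axes: x right, y up, looking along -z (the intrinsics and any distortion apply to the point x, -y, -z); pixel columns grow to the right and rows downward; lengths in mm; the calibration is good to about 2 mm. A picture is of the moment at which its call begins: read the wrist's pose just before it. camera_model takes no time and is no camera call.
- finish_job(): hands the job in; it is judged then, once.
The state is a dict: "time_s": time; "joints": joint angles; "dq": joint speeds; "tau": joint torques, N m; "eef_pos": TCP position; "ee_rot": TCP orientation; "force": force on the tool from outside, world axes, zero at the start; "wrist_torque": the same for the moment, N m; "grip_width": opening from 0.0 (shut) to 1.0 (fully open); "grip_force": force on a finger pad.
Only numpy, scipy, OpenCV 4.12 (cv2) and the standard library are available. Lean on these libraries where they do the work, as an engineer would, in place of code of your own. Each camera call takes 0.05 s, during which the arm holds its last target. There are 200 camera calls.

## Task

Get ready to look at the tall sample tube against the white tile. First press the raised edge of the loose tile down until the tile lies flat and fully down in its stand; then draw the tall capped tube out of the rack and hold it over the middle of the tile, slanted halfway between upright and level with the cap end higher, its whole length well clear (about a hand's breadth) above the worktop. Finish while still holding it there, still and touching nothing else; leave the short tubes in the rack and the other things where they are.

Things in the scene. Friction and masses are not known exactly. Their poses are not given: they have to be found in the camera images.
- stand: Grey low tray 110 x 84 mm, 19 mm high, fixed, with a recess 94 x 68 mm for the tile. Origin: centre of its underside; z up; x along its longer side. An 8 mm steel lift-out pin stands 12 mm up from the recess floor, 38 mm from the centre towards -x, under the tile's raised edge; it is a stiff fit, sinks when pressed with about 4 N and stays down.
- seat (a point): Centre of the floor of the stand's recess, 14 mm above the worktop (the rim stands 5 mm higher). Axes as the stand.
- tile: Loose white ceramic tile 90 x 64 x 8 mm in the stand's recess (1 to 2 mm play all round). At the start its -x end is propped up about 12 mm by the pin. Origin: centre of its underside; x along its longer side, as the stand's; z out of its upper face. Pressed flat, its underside is on the recess floor and its upper face 22 mm above the worktop.
- tile_centre (a point): Centre of the tile's upper face.
- tile_raised_edge (a point): Point on the tile's upper face right over the pin, 7 mm in from the raised edge: the place to press. It is 22 mm above the worktop when the tile lies flat.
- rack: Aluminium tube rack 46 x 140 mm, 56 mm high, fixed to the worktop, with three holes of 20 mm in one row along its y axis, 42 mm apart. The tubes stand in them on a lower plate 10 mm above the worktop. Origin: centre of its underside; z up. Its place and yaw vary, as does which tube is in which hole.
- tall_tube: The tall tube: amber glass, 18 mm across, with a white ribbed cylindrical cap 20 mm across and 30 mm long at the top; 135 mm long in all, about 40 g. Origin: centre of its foot; z from foot to cap. It stands in one hole of the rack, top 145 mm above the worktop, 40 mm above the short ones; its foot clears the rack after 50 mm straight up.
- tall_tube_foot (a point): Centre of the tall tube's foot (lower end).
- tall_tube_middle (a point): Point on the tall tube's axis at half its length, 67.5 mm from the foot.
- tall_tube_cap (a point): Middle of the tall tube's cap on the axis, 120 mm from the foot: the place to grip.
- short_tube_a: Short tube, like the tall one but 95 mm long (top 105 mm above the worktop). Origin: centre of its foot. Stays in the rack.
- short_tube_b: The other short tube, the same. Stays in the rack.
- vial_0: Small screw-cap sample vial 32 x 32 x 54 mm, bystander. Origin: centre of its underside.
- vial_2: Another such vial, bystander.
- beaker_100: Glass beaker 53 mm across, 70 mm high, bystander. Origin: centre of its underside.
- petri_0: Lidded glass petri dish 88 mm across, 18 mm high, bystander. Origin: centre of its underside.
- stock_6: Amber screw-cap bottle 47 mm across, 92 mm high, bystander. Origin: centre of its underside.

How it is judged:
By the outcome, as a careful person would: the job done as asked, in the order asked, and still so for the second after the job is handed in, while the arm keeps its last pose, push and grip.
It also fails if it takes over 42 s, if anything falls off the work surface, if the arm or the gripper's body presses on something with over 40 N, if the wrist force passes 120 N, or if a joint passes its speed limit or range.

## Working session

There is one attempt and no reset: what is moved stays moved. The work goes in short steps, Python scripts to look and compute and a shell command to move; the robot and the scene stay as the last step left them, time stands still between calls to the robot, and variables do not carry over. Pictures are saved under pics/ and viewed, at most 10 in all, crops included, and the job is handed in when it is done.

```bash
mkdir -p pics; ls; python3 - <<'E'
from rig import *
import cv2,numpy as np
for n in("scene","top"):
    cv2.imwrite(f"pics/{n}0.png",capture(n)); m=camera_model(n); print({k:np.round(v,3).tolist() if not isinstance(v,str) else v for k,v in m.items()})
print(camera_model("wrist")); print(sense())
E
```

```text
pics
{'fx': 347.234, 'fy': 347.234, 'cx': 260.801, 'cy': 194.142, 'world_from_camera': [[0.509, 0.436, -0.742, -100.622], [-0.861, 0.244, -0.447, -119.977], [-0.013, 0.866, 0.5, 544.93], [0.0, 0.0, 0.0, 1.0]]}
{'fx': 362.145, 'fy': 362.145, 'cx': 253.836, 'cy': 190.865, 'world_from_camera': [[0.022, 0.996, -0.083, 462.028], [-1.0, 0.022, -0.007, 248.3], [-0.005, 0.084, 0.996, 1107.502], [0.0, 0.0, 0.0, 1.0]]}
{'fx': 289.10698966322377, 'fy': 289.10698966322377, 'cx': 252.2176243410212, 'cy': 191.95444063330265, 'T_tool_cam': array([[-6.16799382e-04,  9.62909026e-01,  2.69825549e-01,
         6.83876813e+01],
       [ 9.99999742e-01,  4.94656370e-04,  5.20670264e-04,
         1.14074775e+00],
       [ 3.67887171e-04,  2.69825800e-01, -9.62909083e-01,
        -1.43041345e+02],
       [ 0.00000000e+00,  0.00000000e+00,  0.00000000e+00,
         1.00000000e+00]])}
{'time_s': 0.1, 'joints': array([-1.35837410e+00,  3.13408937e-01,  1.49831200e+00, -5.30011696e-06,
        1.33098320e+00, -2.23398567e-01]), 'dq': array([-0.0019272 , -0.00154909, -0.00235001,  0.00049983,  0.0015296 ,
       -0.00099861]), 'tau': array([ 2.76675775e-03, -4.12898397e+01, -2.60143912e+01, -1.44595087e-04,
        2.99146392e-03, -1.44387099e-05]), 'eef_pos': array([ 221.57486598, -475.72297273,  230.80316675]), 'ee_rot': array([-5.55744943e-04,  9.76351044e-01,  2.16190494e-01,  4.76144124e-07]), 'force': array([-0.40456801,  0.82903107, -1.02526067]), 'wrist_torque': array([-0.01056307, -0.00249838,  0.01159623]), 'grip_force': 0.0, 'grip_width': 0.999506168197529}
```

View pics/scene0.png

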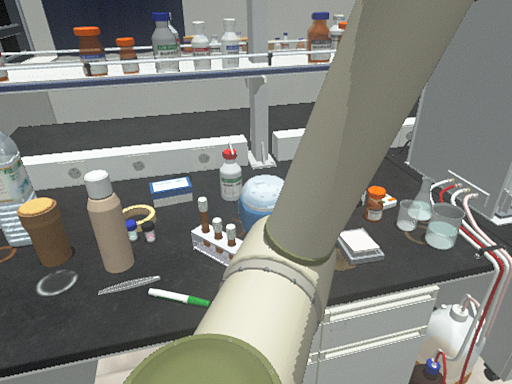

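View pics/top0.png

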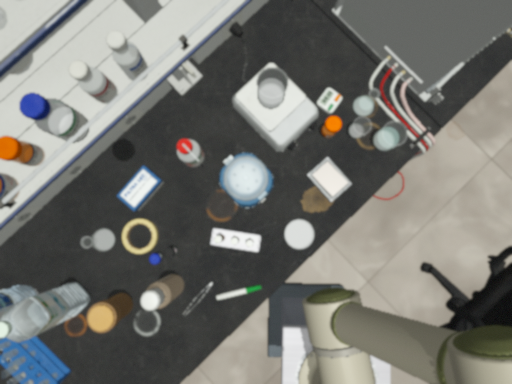

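The scene view shows the rack near (215,240), with the tall tube at its left end (cap about 203,205), and the tile and stand at (361,245). In the top view the rack is at (236,240) and the tile at (329,179). I'll zoom in on both.

```bash
cat > h.py <<'E'
from rig import *
import cv2,numpy as np
from scipy.spatial.transform import Rotation as R
def ray(n,u,v,T=None):
    m=camera_model(n); W=m["world_from_camera"] if T is None else T
    d=np.array([(u-m["cx"])/m["fx"],-(v-m["cy"])/m["fy"],-1]); return W[:3,3],W[:3,:3]@d
def onz(n,u,v,z,T=None):
    o,d=ray(n,u,v,T); return o+d*(z-o[2])/d[2]
def tool():
    s=sense(); q=s["ee_rot"]; T=np.eye(4); T[:3,:3]=R.from_quat(q[[1,2,3,0]]).as_matrix(); T[:3,3]=s["eef_pos"]; return T
def wristT(): return tool()@camera_model("wrist")["T_tool_cam"]
E
python3 - <<'E'
from h import *
t=cv2.imread("pics/top0.png"); s=cv2.imread("pics/scene0.png")
a=cv2.resize(t[145:265,200:360],None,fx=5,fy=5,interpolation=2)
cv2.imwrite("pics/c1.png",a)
b=np.hstack([cv2.resize(s[185:275,180:260],None,fx=5,fy=5,interpolation=2),cv2.resize(s[215:305,320:400],None,fx=5,fy=5,interpolation=2)])
cv2.imwrite("pics/c2.png",b)
E
```

```text
(no output)
```

View pics/c1.png

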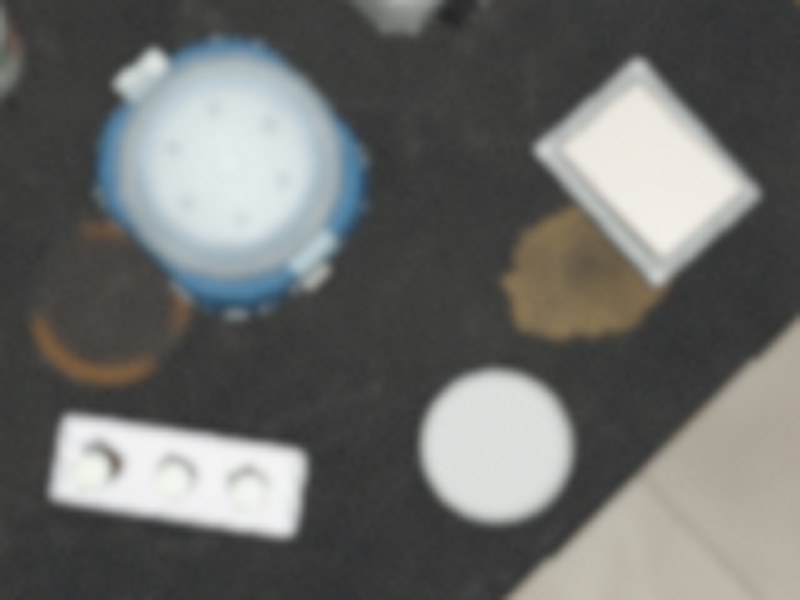

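View pics/c2.png

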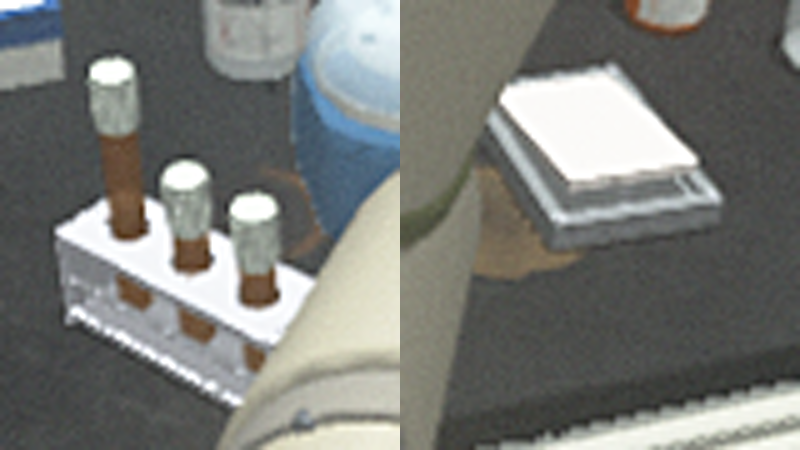

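The top crop shows the stand and tile rotated about 45°, and the tall tube's cap at the left end of the rack at crop (97,465). In the scene crop, the tile's near short edge (570,185)-(697,165) looks raised. I'll triangulate to confirm.

```bash
cat >> h.py <<'E'
def tri(a,b):
    o1,d1=ray(*a);o2,d2=ray(*b);s=np.linalg.lstsq(np.c_[d1,-d2],o2-o1,rcond=None)[0]
    p,q=o1+s[0]*d1,o2+s[1]*d2; return (p+q)/2,np.linalg.norm(p-q)
E
python3 - <<'E'
from h import *
np.set_printoptions(precision=1,suppress=True)
f=lambda x,y:(x/5+200-.4,y/5+145-.4); g=lambda x,y:(x/5+180-.4,y/5+185-.4); k=lambda x,y:((x-400)/5+320-.4,y/5+215-.4)
T=lambda p,q:print(*tri(("top",)+p,("scene",)+q))
print("tile near-R, near-L, far-R"); T(f(742,190),k(697,165));T(f(665,258),k(570,185));T(f(640,80),k(620,70))
print("stand corners"); S=[onz("top",*f(*c),19) for c in((637,58),(535,150),(655,285),(760,192))];print(np.array(S),np.mean(S,0))
print("tall cap"); T(f(97,465),g(113,68)); print(onz("top",*f(97,465),145),onz("scene",*g(112,70),145))
for n,c in(("a",(175,477)),("b",(248,489))): print(n,onz("top",*f(*c),105))
print("rack",np.array([onz("top",*f(*c),56) for c in((65,413),(48,500),(295,540),(307,452))]))
t=cv2.imread("pics/top0.png"); m=cv2.inRange(t,(215,215,215),(255,255,255))[145:265,200:360]
for c in cv2.findContours(m,0,1)[0]:
    if cv2.contourArea(c)>100:
        r=cv2.minAreaRect(c); b=cv2.boxPoints(r)+[200,145]; print(r,[onz("top",*p,26)[:2] for p in b])
E
```

```text
tile near-R, near-L, far-R
[583.4 -25.6  30.5] 1.4810160938923465
[541.5  20.6  29.9] 0.2621040231176023
[651.   31.5  21.9] 6.47191266040751
stand corners
[[663.7  35.9  19. ]
 [606.   97.2  19. ]
 [525.9  24.3  19. ]
 [583.5 -38.7  19. ]] [594.8  29.7  19. ]
tall cap
[415.8 345.3 143.1] 2.8099607439185235
[416.8 344.  145. ] [411.1 343.6 145. ]
a [409.4 305.  105. ]
b [403.7 264.7 105. ]
rack [[442.  372.3  56. ]
 [392.  380.5  56. ]
 [372.4 237.8  56. ]
 [422.8 232.   56. ]]
((35.325679779052734, 94.60404968261719), (46.58082580566406, 15.232344627380371), 8.972626686096191) [array([393.4, 378.7]), array([437.8, 373. ]), array([419.5, 235.8]), array([375.2, 241.9])]
((98.75001525878906, 88.75000762939453), (24.748737335205078, 24.041629791259766), 45.0) [array([427.5, 170.8]), array([478.9, 121. ]), array([428.3,  68.6]), array([377.3, 118.3])]
((45.750003814697266, 32.750003814697266), (26.16295051574707, 24.041629791259766), 45.0) [array([592.7, 334.3]), array([645.5, 284.5]), array([590.5, 227.5]), array([538.2, 277.3])]
((129.75001525878906, 33.25), (28.284271240234375, 19.091880798339844), 45.0) [array([604.3,  79. ]), array([646.2,  38.7]), array([586.9, -21.6]), array([545.4,  18.7])]
```

```bash
r='[0.86,-0.48,0,0,0,0,0]'
python3 -m crank '[[[0.86,-0.48,0,0,0,0,0],[0.86,-0.48,0,0,0,0,0],[0.86,-0.48,0,0,0,0,0],[0.86,-0.48,0,0,0,0,0],[0.86,-0.48,0,0,0,0,0],[0.86,-0.48,0,0,0,0,0],[0.86,-0.48,0,0,0,0,0],[0.86,-0.48,0,0,0,0,0]]]' 40
python3 -m crank '[[[0.86,-0.48,0,0,0,0,0],[0.86,-0.48,0,0,0,0,0],[0.86,-0.48,0,0,0,0,0],[0.86,-0.48,0,0,0,0,0],[0.86,-0.48,0,0,0,0,0],[0.86,-0.48,0,0,0,0,0],[0.86,-0.48,0,0,0,0,0],[0.86,-0.48,0,0,0,0,0]]]'
python3 -m crank '[[[0.86,-0.48,0,0,0,0,0],[0.86,-0.48,0,0,0,0,0],[0.86,-0.48,0,0,0,0,0],[0.86,-0.48,0,0,0,0,0],[0.86,-0.48,0,0,0,0,0],[0.86,-0.48,0,0,0,0,0],[0.86,-0.48,0,0,0,0,0],[0.86,-0.48,0,0,0,0,0]]]'
python3 -m crank '[[[0,0,0,0,0,-1,0],[0,0,0,0,0,-1,0],[0,0,0,0,0,-1,0],[0,0,0,0,0,-1,0],[0,0,0,0,0,-1,0],[0,0,0,0,0,-1,0],[0,0,0,0,0,-1,0],[0,0,0,0,0,-1,0]]]'
python3 - <<'E'
from h import *
np.set_printoptions(precision=2,suppress=True)
T=wristT(); cv2.imwrite("pics/w1.png",capture("wrist")); np.save("w1.npy",T); s=sense(); print(tool(),s["joints"],s["force"])
E
```

```text
time_s: 0.9
eef_pos: [337.4, -315.3, 231.1]
ee_rot: [-0.0, 0.976, 0.216, -0.0]
force: [0.2, 0.5, -0.5]
grip_width: -0.001
grip_force: 0.0
time_s: 1.7
eef_pos: [452.8, -155.7, 231.0]
ee_rot: [-0.0, 0.976, 0.216, -0.0]
force: [-0.8, 0.4, -0.6]
grip_width: -0.004
grip_force: 0.0
time_s: 2.5
eef_pos: [568.2, 3.9, 230.9]
ee_rot: [-0.0, 0.976, 0.216, -0.0]
force: [-0.9, -0.9, -1.0]
grip_width: -0.0
grip_force: 0.0
time_s: 3.3
eef_pos: [567.6, 3.0, 230.9]
ee_rot: [-0.0, 0.711, 0.703, -0.0]
force: [0.4, -0.1, -0.9]
grip_width: 0.001
grip_force: 0.0
[[  0.01   1.    -0.   567.66]
 [  1.    -0.01   0.     2.99]
 [  0.    -0.    -1.   230.93]
 [  0.     0.     0.     1.  ]] [-0.2   0.41  1.36  0.    1.37 -0.2 ] [-0.96  0.42  0.02]
```

View pics/w1.png

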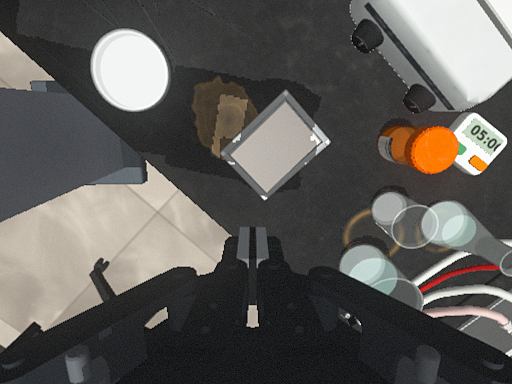

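The wrist view shows the stand with corners at about (286,91), (329,142), (265,199) and (222,156), and the tile inside it. I'll refine the stand pose with this.

```bash
python3 - <<'E'
from h import *
np.set_printoptions(precision=1,suppress=True)
T=np.load("w1.npy"); P=np.array([onz("wrist",u,v,19,T)[:2] for u,v in((286,91),(329,142),(265,199),(222,156))]); print(P,P.mean(0),np.linalg.norm(P-np.roll(P,1,0),axis=1))
i=cv2.imread("pics/w1.png"); h=cv2.cvtColor(i,cv2.COLOR_BGR2GRAY); m=cv2.inRange(h,120,255); m[:80]=0;m[215:]=0;m[:,:215]=0;m[:,340:]=0
c=max(cv2.findContours(m,0,1)[0],key=cv2.contourArea); r=cv2.minAreaRect(c); print(r); P=np.array([onz("wrist",u,v,19,T)[:2] for u,v in cv2.boxPoints(r)]);print(P,P.mean(0))
E
```

```text
[[608.3  92.3]
 [661.6  32.9]
 [583.8 -38.5]
 [530.8  17.5]] [596.1  26. ] [107.6  79.8 105.7  77.1]
((280.31097412109375, 147.50692749023438), (61.04751968383789, 83.00955200195312), 46.27302551269531)
[[539.8  19.7]
 [612.1  85.9]
 [664.5  34.3]
 [592.  -37.6]] [602.1  25.5]
```

```bash
python3 -m crank '[[[0,0,0.95,0,0,0,0],[0,0,0.95,0,0,0,0],[0,0,0.95,0,0,0,0],[0,0,0.95,0,0,0,0],[0,0,0.95,0,0,0,0],[0,0,0.95,0,0,0,0],[0,0,0.95,0,0,0,0],[0,0,0.95,0,0,0,0]]]'
python3 -m crank '[[[0,0,0.08,0,0,0,0],[0,0,0.08,0,0,0,0],[0,0,0.08,0,0,0,0],[0,0,0.08,0,0,0,0],[0,0,0.08,0,0,0,0],[0,0,0.08,0,0,0,0],[0,0,0.06,0,0,0,0],[0,0,0,0,0,0,0]]]'
```

```text
time_s: 4.15
eef_pos: [567.6, 3.0, 40.1]
ee_rot: [-0.0, 0.714, 0.7, -0.0]
force: [0.6, 0.3, -0.3]
grip_width: 0.003
grip_force: 0.0
time_s: 4.95
eef_pos: [567.9, 2.9, 27.8]
ee_rot: [0.0, 0.713, 0.701, 0.0]
force: [-0.5, -1.6, 2.1]
grip_width: 0.003
grip_force: 1.1
```

```bash
python3 -m crank '[[[0,0,0.05,0,0,0,0],[0,0,0.05,0,0,0,0],[0,0,0.05,0,0,0,0],[0,0,0.05,0,0,0,0],[0,0,0,0,0,0,0],[0,0,0,0,0,0,0],[0,0,0,0,0,0,0],[0,0,0,0,0,0,0]]]'
```

```text
time_s: 5.75
eef_pos: [567.6, 3.2, 22.6]
ee_rot: [-0.0, 0.713, 0.701, -0.0]
force: [-0.0, -0.1, -0.5]
grip_width: 0.002
grip_force: 0.0
```

```bash
python3 -m crank '[[[0,0,0.03,0,0,0,0],[0,0,0.03,0,0,0,0],[0,0,0.03,0,0,0,0],[0,0,0,0,0,0,0],[0,0,0,0,0,0,0],[0,0,0,0,0,0,0],[0,0,0,0,0,0,0],[0,0,0,0,0,0,0]]]'
```

```text
time_s: 6.55
eef_pos: [567.8, 3.1, 22.0]
ee_rot: [0.0, 0.713, 0.701, 0.0]
force: [-7.0, 1.6, 17.1]
grip_width: -0.002
grip_force: 8.4
```

```bash
python3 -m crank '[[[0,0,-1,0,0,0,0],[0,0,-1,0,0,0,0],[0,0,-1,0,0,0,0],[0,0,-1,0,0,0,0],[0,0,-1,0,0,0,0],[0,0,-1,0,0,0,0],[0,0,-1,0,0,0,0],[0,0,-1,0,0,0,0]]]'
python3 - <<'E'
from h import *
T=wristT(); i=capture("wrist"); cv2.imwrite("pics/a.png",cv2.resize(i[80:210,190:350],None,fx=4,fy=4))
E
python3 -m crank '[[[0.86,-0.38,0,0,0,0,60],[0.86,-0.38,0,0,0,0,60],[0.86,-0.38,0,0,0,0,60],[0.86,-0.38,0,0,0,0,60],[0.86,-0.38,0,0,0,0,60],[0.86,-0.38,0,0,0,0,60],[0.86,-0.38,0,0,0,0,60],[0.86,-0.38,0,0,0,0,60]]]'
python3 -m crank '[[[0.86,-0.38,0,0,0,0,60],[0.86,-0.38,0,0,0,0,60],[0.86,-0.38,0,0,0,0,60],[0.86,-0.38,0,0,0,0,60],[0.86,-0.38,0,0,0,0,60],[0.86,-0.38,0,0,0,0,60],[0.86,-0.38,0,0,0,0,60],[0,0,0,0,0,0,60]]]'
python3 - <<'E'
from h import *
np.set_printoptions(precision=2,suppress=True)
T=wristT(); i=capture("wrist"); j=capture("scene");np.save("w2.npy",T); cv2.imwrite("pics/w2.png",i)
a=cv2.imread("pics/a.png"); a=cv2.resize(a,(512,416)); b=np.zeros((416,800,3),np.uint8); b[:384,:]=cv2.resize(i,(800,384))*0
b[:,:384]=cv2.resize(a,(384,416)); b[:312,384:]=cv2.resize(i,(416,312)); cv2.imwrite("pics/b.png",b)
s=sense(); print(tool(),s["joints"])
E
```

```text
time_s: 7.35
eef_pos: [567.6, 3.1, 221.4]
ee_rot: [-0.0, 0.713, 0.701, -0.0]
force: [-0.2, 0.3, -0.5]
grip_width: 0.001
grip_force: 0.0
time_s: 8.2
eef_pos: [494.4, 177.2, 220.3]
ee_rot: [-0.0, 0.713, 0.701, -0.0]
force: [0.7, 0.1, 0.4]
grip_width: 0.702
grip_force: 0.0
time_s: 9.0
eef_pos: [430.0, 329.8, 220.2]
ee_rot: [-0.0, 0.712, 0.702, -0.0]
force: [0.1, -0.1, 0.8]
grip_width: 0.706
grip_force: 0.0
[[  0.02   1.    -0.   431.04]
 [  1.    -0.02  -0.   327.87]
 [ -0.    -0.    -1.   220.28]
 [  0.     0.     0.     1.  ]] [ 0.43  0.36  1.46 -0.    1.32  0.45]
```

View pics/b.png

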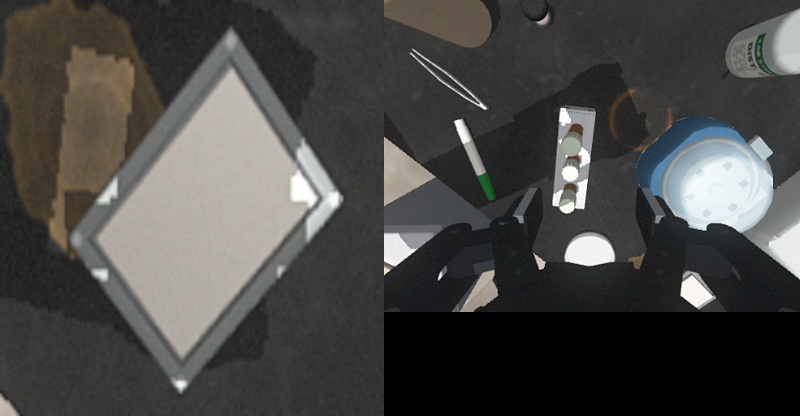

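The left panel shows the tile flat and evenly inset in its stand. The right panel shows the tall cap at about (571,145), i.e. (230,178) in the full wrist image.

```bash
python3 - <<'E'
from h import *
np.set_printoptions(precision=1,suppress=True)
T=np.load("w2.npy"); i=cv2.imread("pics/w2.png")
hsv=cv2.cvtColor(i,cv2.COLOR_BGR2HSV)[160:200,210:250]
print(hsv[18,::3].tolist())
for p in((230,178),(229,206),(225,249)): print(onz("wrist",*p,145 if p[1]==178 else 105,T))
m=cv2.inRange(hsv,(30,8,100),(80,80,255)); c=max(cv2.findContours(m,0,1)[0],key=cv2.contourArea); (x,y),r=cv2.minEnclosingCircle(c); print(x+210,y+160,r,onz("wrist",x+210,y+160,145,T))
E
```

```text
[[100, 18, 43], [98, 10, 104], [128, 6, 158], [42, 20, 166], [41, 21, 169], [45, 15, 169], [46, 16, 173], [46, 22, 172], [44, 16, 174], [44, 16, 172], [42, 22, 172], [54, 11, 113], [120, 5, 168], [120, 8, 166]]
[413.5 347.5 145. ]
[408.2 311.5 105. ]
[402.7 267.1 105. ]
230.98749923706055 177.28125 15.018980979919434 [414.3 348.1 145. ]
```

```bash
python3 -m crank '[[[0.37,-0.36,0,0,0,0,60],[0.36,-0.36,0,0,0,0,60],[0,0,0,0,0,0,60],[0,0,0.87,0,0,0,60],[0,0,0.87,0,0,0,60],[0,0,0.87,0,0,0,60],[0,0,0.87,0,0,0,60],[0,0,0.87,0,0,0,60]]]'
python3 - <<'E'
from h import *
np.set_printoptions(precision=2,suppress=True)
print(tool()[:3,3],sense()["force"])
i=capture("wrist"); cv2.imwrite("pics/w3.png",i[100:,100:420])
E
```

```text
time_s: 9.9
eef_pos: [413.5, 346.4, 111.1]
ee_rot: [0.0, 0.713, 0.701, 0.0]
force: [1.0, 0.7, 1.1]
grip_width: 0.701
grip_force: 0.0
[413.51 346.41 111.06] [0.97 0.69 1.08]
```

View pics/w3.png

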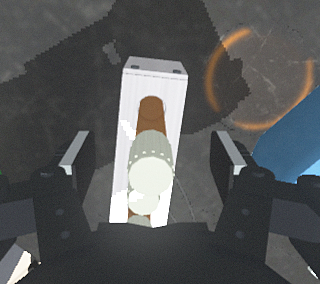

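The cap at (151,175) sits midway between the finger pads (about 80 and 222). Now I'll close.

```bash
python3 -m crank '[[[0,0,0,0,0,0,10],[0,0,0,0,0,0,10],[0,0,0,0,0,0,10],[0,0,0,0,0,0,10],[0,0,0,0,0,0,10],[0,0,0,0,0,0,10],[0,0,0,0,0,0,10],[0,0,0,0,0,0,10]]]' 50
python3 -m crank '[[[0,0,-0.3,0,0,0,10],[0,0,-0.4,0,0,0,10],[0,0,-0.5,0,0,0,10],[0,0,-0.5,0,0,0,10],[0,0,-0.5,0,0,0,10],[0,0,-0.5,0,0,0,10],[0,0,-0.5,0,0,0,10],[0,0,-0.5,0,0,0,10]]]'
```

```text
time_s: 10.75
eef_pos: [413.9, 346.9, 113.2]
ee_rot: [0.0, 0.713, 0.701, 0.001]
force: [-1.3, -0.3, 6.3]
grip_width: 0.224
grip_force: 48.9
time_s: 11.55
eef_pos: [413.4, 346.5, 205.4]
ee_rot: [0.0, 0.713, 0.701, 0.0]
force: [0.5, 0.3, -0.2]
grip_width: 0.218
grip_force: 48.9
```

```bash
python3 -m crank '[[[-0.79,0.41,0,0,0,0,10],[-0.79,0.41,0,0,0,0,10],[-0.79,0.41,0,0,0,0,10],[-0.79,0.41,0,0,0,0,10],[-0.79,0.41,0,0,0,0,10],[-0.79,0.41,0,0,0,0,10],[-0.79,0.41,0,0,0,0,10],[-0.79,0.41,0,0,0,0,10]]]'
python3 -m crank '[[[-0.79,0.41,0,0,0,0,10],[-0.79,0.41,0,0,0,0,10],[-0.79,0.41,0,0,0,0,10],[-0.79,0.41,0,0,0,0,10],[-0.79,0.41,0,0,0,0,10],[-0.79,0.41,0,0,0,0,10],[-0.79,0.41,0,0,0,0,10],[-0.79,0.41,0,0,0,0,10]]]'
python3 -m crank '[[[0,0,0,-0.6,0,0,10],[0,0,0,-0.72,0,0,10],[0,0,0,-0.72,0,0,10],[0,0,0,-0.72,0,0,10],[0,0,0,-0.72,0,0,10],[0,0,0,-0.72,0,0,10],[0,0,0,-0.72,0,0,10],[0,0,0,-0.7,0,0,10]]]'
python3 - <<'E'
from h import *
np.set_printoptions(precision=3,suppress=True)
s=sense(); print(tool(),s["joints"],s["force"],s["grip_force"],s["grip_width"])
t=capture("top"); w=capture("scene"); k=capture("wrist"); cv2.imwrite("pics/k.png",np.hstack([cv2.resize(t[130:260,250:400],(400,347)),cv2.resize(k,(400,347))])); cv2.imwrite("pics/t4.png",t); cv2.imwrite("pics/s4.png",w)
E
```

```text
time_s: 12.35
eef_pos: [493.0, 186.3, 204.9]
ee_rot: [0.0, 0.713, 0.701, 0.0]
force: [0.4, 0.7, -0.9]
grip_width: 0.217
grip_force: 48.9
time_s: 13.15
eef_pos: [572.1, 26.8, 204.8]
ee_rot: [-0.0, 0.713, 0.701, -0.0]
force: [1.2, 0.5, 0.5]
grip_width: 0.222
grip_force: 48.9
time_s: 13.95
eef_pos: [571.8, 28.6, 205.0]
ee_rot: [0.268, 0.66, 0.65, 0.265]
force: [0.8, 0.5, -0.1]
grip_width: 0.219
grip_force: 49.1
[[  0.015   0.716   0.698 571.813]
 [  1.     -0.012  -0.009  28.602]
 [  0.002   0.698  -0.716 204.978]
 [  0.      0.      0.      1.   ]] [-0.221  0.146  1.996  0.555  0.277 -0.685] [ 0.848  0.492 -0.096] 49.12273406982422 0.21889500157729286
```

View pics/k.png

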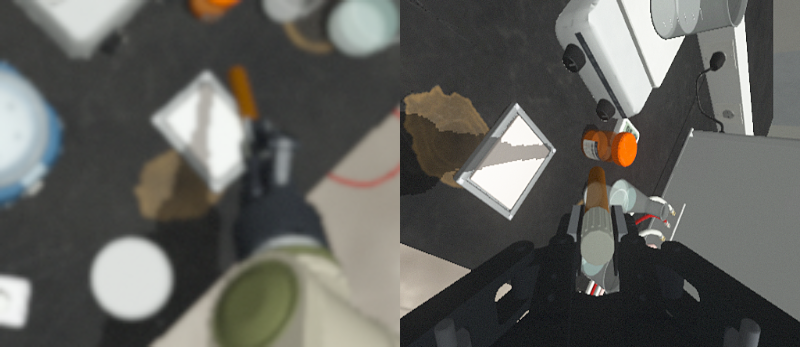

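The top view (left) shows the tube slanted next to the tile in the image, displaced by parallax, with its foot at crop (237,70). The wrist view (right) shows the tube in the grip. I'll check the foot's position in numbers.

```bash
python3 - <<'E'
from h import *
np.set_printoptions(precision=1,suppress=True)
T=tool(); z=T[:3,2]
for d in(102,34.5,0): 
    p=T[:3,3]+d*z
    for n in("top","scene"):
        m=camera_model(n); W=np.linalg.inv(m["world_from_camera"]); c=W[:3,:3]@p+W[:3,3]; print(d,p,n,m["cx"]-m["fx"]*c[0]/c[2],m["cy"]+m["fy"]*c[1]/c[2])
t=cv2.imread("pics/t4.png"); h=cv2.cvtColor(t,cv2.COLOR_BGR2HSV); m=cv2.inRange(h,(5,120,60),(25,255,255)); m[:150]=0;m[200:]=0;m[:,:325]=0;m[:,365:]=0
y,x=np.nonzero(m); print(len(x),x.min(),x.max(),y.min(),y.max(), x[y<=y.min()+2].mean())
print("tile c", onz("top",203/2.667+250,132/2.667+130,22))
E
```

```text
102 [642.7  28.2 130.9] top 337.85882884663437 156.53341874459372
102 [642.7  28.2 130.9] scene 368.7325158116287 193.44168358877627
34.5 [595.8  28.7 179.5] top 341.87562628402065 171.13051636886198
34.5 [595.8  28.7 179.5] scene 365.7245895038346 183.5224572453523
0 [571.8  28.9 204.3] top 344.10745389362694 179.24100887085837
0 [571.8  28.9 204.3] scene 364.00143568398124 177.8400199065879
127 336 346 155 174 338.70588235294116
tile c [592.1  38.8  22. ]
```

```bash
python3 -m crank '[[[0,-0.17,0.17,-0.05,0,0,10],[0,-0.17,0.17,-0.04,0,0,10],[0,-0.17,0.17,0,0,0,10],[0,0,0,0,0,0,10],[0,0,0,0,0,0,10],[0,0,0,0,0,0,10],[0,0,0,0,0,0,10],[0,0,0,0,0,0,10]]]'
python3 -m crank '[[[0,0,0,0,0,0,10],[0,0,0,0,0,0,10],[0,0,0,0,0,0,10],[0,0,0,0,0,0,10],[0,0,0,0,0,0,10],[0,0,0,0,0,0,10],[0,0,0,0,0,0,10],[0,0,0,0,0,0,10]]]'
python3 - <<'E'
from h import *
np.set_printoptions(precision=2,suppress=True)
T=tool();z=T[:3,2]; print(z,T[:3,3]+34.5*z,T[:3,3]+102*z,np.abs(sense()["dq"]).max())
cv2.imwrite("pics/end.png",np.hstack([capture("wrist")[100:300,150:450],capture("scene")[130:330,250:450]]))
E
```

```text
time_s: 14.9
eef_pos: [572.2, 28.9, 186.6]
ee_rot: [0.271, 0.659, 0.649, 0.269]
force: [-0.0, 0.4, 0.2]
grip_width: 0.22
grip_force: 49.1
time_s: 15.7
eef_pos: [572.1, 28.8, 186.4]
ee_rot: [0.271, 0.659, 0.649, 0.269]
force: [-0.1, 1.0, -0.5]
grip_width: 0.216
grip_force: 49.1
[ 0.7  -0.01 -0.71] [596.38  28.56 161.91] [643.97  28.02 114.04] 0.0014475674732931842
```

View pics/end.png

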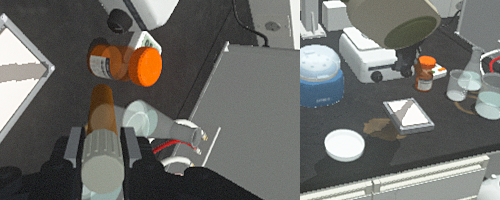

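The tube is held straight and clear of the bottle, and the tile lies flat. I'm handing it in.

```bash
python3 -c "
from rig import *
print(finish_job())"
```

```text
the job is handed in; nothing more can be done
None
```

I pressed the tile flat, then drew out the tall tube, and the arm is holding it still at about 45°, cap end up, over the middle of the tile with its foot about 107 mm above the worktop; the job was handed in at about 16 s, but no verdict was returned.

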